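# Run the deburring tool round the collar's bore

### The arm

A 6-joint arm with a two-finger parallel gripper is mounted at the origin on a cart in front of the work surface, level with it; the furniture and walls round the work are solid. World frame = base frame: x ahead of the robot, y to its left, z up, the work surface at z = 0. Lengths are in m, angles in rad, forces in N, time in s.
With the tool pointing down it reaches from about 0.35 to 0.8 m from the base axis. Payload 7.3 kg.
Tool frame: the origin (TCP) lies midway between the tips of the shut fingers; the grasp point (between the pads) lies tcp_to_grasp behind it (tcp_to_grasp is the distance from the TCP to the grasp point, in m); z points along the fingers, y is the line along which they close (so a half turn about z gives the same grasp; the last joint's range is limited). The gripper opens to 85 mm and grips with 20 to 120 N. Pads are 22 mm wide; open, the fingers measure 114 mm over their backs; the gripper's body (76 mm by 85 mm) begins 54 mm behind the grasp point. The pads swing forward as they close: fully open they stand 13 mm farther back than shut.
Start: joints at [-1.312, 0.342, 1.524, -0, 1.275, -0.146], TCP at [0.207, -0.483, 0.231] pointing down, gripper open.
Joint ranges: [-2.53, 2.53], [-0.77, 2.02], [0.04, 2.7], [-1, 4.14], [0.28, 2.66], [-3.11, 3.11]. Speed limits (rad/s): [2.57, 2.57, 3.14, 3.14, 3.14, 3.14].

### API

Orientations are given as a unit quaternion [w, x, y, z].
In Python, from workcell import get_state, grab_frame, job_done, search_frame, cut_out, place_of, tcp_to_grasp gives the robot as it stands.
- The arm moves only by the tool send_rows, never from a script. Its argument "motion" is a list of rows, each a list of 3 entries, a list of its own where there are three numbers: the turn, a rotation vector about the tool's x, y, z in rad, then the shift along the tool's x, y, z in mm, then the finger opening in mm, from 0 to 85.4. A call has exactly 5 rows; each row shifts and turns the commanded pose from where the row before left it, along the tool's axes as they then stand; what a row does not reach is not made up. A row lasts 1/10 s, in which the tool goes at most 50 mm and 8.59 degrees, less where a joint would pass 70% of its speed; a pose out of reach is approached as far as the arm can. A call is refused whole if a number of a shift passes 50 or a number of a turn 0.15, either way. A call with a gripper value outside its range is refused whole. The fingers move at their own pace and stop on an object; "squeeze" is the grip in N (left out, the last holds). Time passes only in rows, so rows that do not move let the fingers close, or fill a call up. It gives the time, the measured TCP pose, the force, the opening and the grip force at its end, in the units of the state.
- get_state(): the state, without advancing time (a new reading comes with each control period).
- grab_frame(name): name is "scene" or "side" or "wrist"; returns a dict with "pixels" (480x640x3 uint8, red, green, blue), "intrinsics" (3x3 intrinsics, pixels), "D" ([k1, k2, p1, p2, k3] as OpenCV has them; the pictures are not rectified), "T" (4x4, takes a point from camera to world coordinates). Camera axes: x right, y down, z forward; pixel columns grow to the right and rows downward; lengths in m; the calibration is good to about 2 mm. A picture is of the moment at which its call begins. There is no depth.
- job_done(): hands the job in; it is judged then, once.
Trained networks look in the newest picture that a camera, given by its name, has taken for a name from the list of things; names that differ only in an ending like _2 or _b are one class to them, and where a whole thing is asked for, a point or a joint stands for the part that bears it (a point fixed in the world has none). Each returns a list of dicts, best first, with "conf" (0 to 1); they miss things now and then, are a little off and sometimes report something else, mostly with a low value. They report only what shows in the picture. A call takes as long as a camera call. They do not tell look-alikes from the thing itself.
- search_frame(camera, name): "box" ([left, top, width, height] as shares, 0 to 1, of the picture: columns of its width, rows of its height, round what is visible of it).
- cut_out(camera, name): "mask" (480x640 bool, what is visible of it) and "box" ([left, top, width, height] as shares, 0 to 1, of the picture: columns of its width, rows of its height, round what is visible of it).
- place_of(camera, name): "point" ([row, column] as shares, 0 to 1, of the picture: columns of its width, rows of its height: a listed point, or the origin of a listed thing).
The state is a dict: "clock": time; "qpos": joint angles; "joint_vel": joint speeds; "joint_efforts": joint torques, N m; "ee_pos": TCP position; "tool_rot": TCP orientation; "ft_force": force on the tool from outside, world axes, zero at the start; "wrist_torque": the same for the moment, N m; "opening": opening from 0.0 (shut) to 1.0 (fully open); "gripper_force": force on a finger pad.
Only numpy, scipy, OpenCV 4.12 (cv2) and the standard library are available. Lean on these libraries where they do the work, as an engineer would, in place of code of your own. Each camera call takes 0.05 s, during which the arm holds its last target. There are 200 camera calls.

### The job

Take the red-handled deburring tool out of its stand, set its ball end on the bevelled edge of the brass collar's bore just behind the orange pointer (clockwise of it, seen from above), and run it anticlockwise along the edge through one full turn, pushing the pointer ahead of it until that is back at the white mark. Press steadily so that the sprung collar stays sunk about halfway for the whole turn, never letting it come up and never pressing it right down, and do not touch the fixture with the gripper. Then stand the tool upright in its stand again, let go, and leave everything else where it is.

Things in the scene. Friction and masses are not known exactly. Their poses are not given: they have to be found in the camera images.
- fixture: Fixed blue deburring fixture: flange 104 mm across, 8 mm thick; round cup 88 mm across, rim 40 mm above the bench. Origin on its axis at bench level, z up; x points at the white start mark on the rim. A brass collar, 70 mm across, floats in the cup on a spring. On the axis stands a fixed spindle, 14 mm thick, 61 mm high, that carries the orange pointer.
- bore_mouth (a point): Point on the bore's axis level with the collar's top face when the collar is up (56 mm above the bench); fixed to the fixture, it does not sink. The edge of the 36 mm bore is bevelled all round at 30 degrees: from radius 26 mm at the top face down to radius 18 mm, 4.6 mm below the face.
- collar (a joint): how far the brass collar has sunk, m: 0 up, 0.012 bottomed. The spring takes about 1 to 2 N to start it and 4 N at 6 mm, with some damping; it rises again by itself in about half a second
- pointer (a joint): turn of the orange pointer about the bore's axis, rad, anticlockwise from above: 0 over the white mark (fixture's x axis), 6.28 a full turn, stops at 0 and 6.9. The arm is 5 mm wide and reaches 27 mm from the axis, 5.5 to 11.5 mm above the raised collar's face; its hub, 18 mm across, ends 15 mm above that face. Light friction, stays where it is left
- deburr_tool: Deburring tool, 126 mm long, 90 g, standing upright at the start. Origin at the very tip (bottom), z up along the tool. Ball end of 8 mm diameter, steel shank 7 mm thick up to 55 mm, round collar 30 mm across from 55 to 60 mm, then a red square handle 20 x 20 mm, from 60 to 126 mm, its flats facing the tool's x and y
- stand: Fixed grey tool stand, 60 x 60 mm and 62 mm high on a 74 mm foot, origin under its centre at bench level, z up. Vertical hole of 17 mm diameter through its middle; the tool hangs in it with its collar on the top face, so that the tool's tip is 7 mm above the bench
- objective_a: bystander: white objective, 25 dia x 42 mm high; origin under its centre. Leave it alone
- tape_roll: bystander: roll of yellow tape, 57 dia x 19 mm; origin under its centre. Leave it alone
- loupe: bystander: black standing loupe, 37 dia x 40 mm; origin under its centre. Leave it alone
- lens_tissue: bystander: white and green carton, 95x62x21 mm; origin under its centre. Leave it alone
- adapter_ring: bystander: black adapter ring, 43 dia x 14 mm; origin under its centre. Leave it alone
Things that resemble listed ones, but are neither listed nor needed, are in the scene too. There is more than one size of the deburr_tool; the one meant has the size given above. Leave any pink look-alike of the stand alone.

How it is judged:
By the outcome, as a careful person would: the job done as asked, in the order asked, and still so for the second after the job is handed in, with the robot touching nothing.
It also fails if it takes over 64 s, if anything falls off the work surface, if the arm or the gripper's body presses on something with over 40 N, if the wrist force passes 120 N, or if a joint passes its speed limit or range.

## Working session

There is one attempt and no reset: what is moved stays moved. The work goes in short steps, Python scripts to look and compute and a tool call to move; the robot and the scene stay as the last step left them, time stands still between calls to the robot, and variables do not carry over. Pictures are saved under pics/ and viewed, at most 12 in all, crops included, and the job is handed in when it is done.

Besides the shell and the picture viewer there is one more tool, called after "Request:" by a JSON object that holds its "api" and its "payload", one argument or row to a line. send_rows: Moves the arm, as the interface text tells. Its arguments: {"type":"object","properties":{"motion":{"type":"array","items":{"type":"array"}},"squeeze":{"type":"number"}},"required":["motion"]}

```bash
ls; mkdir -p pics; cat > h.py <<'E'
import numpy as np, cv2
from workcell import *
def save(f,n,c=None,s=1):
    p=f["pixels"][:,:,::-1]
    if c: p=p[c[1]:c[3],c[0]:c[2]]
    p=cv2.resize(p,None,fx=s,fy=s,interpolation=cv2.INTER_CUBIC); cv2.imwrite("pics/"+n,p)
def ray(f,uv):
    q=cv2.undistortPoints(np.array([[uv]],float),np.array(f["intrinsics"]),np.array(f["D"]))[0,0]
    T=np.array(f["T"]); d=T[:3,:3]@np.array([q[0],q[1],1]); return T[:3,3],d/np.linalg.norm(d)
def onz(f,uv,z):
    o,d=ray(f,uv); return o+d*(z-o[2])/d[2]
def proj(f,P):
    T=np.linalg.inv(np.array(f["T"])); r=cv2.Rodrigues(T[:3,:3])[0]
    return cv2.projectPoints(np.array(P,float).reshape(-1,3),r,T[:3,3],np.array(f["intrinsics"]),np.array(f["D"]))[0].reshape(-1,2)
E
python3 - <<'E'
from h import *
print(get_state(),tcp_to_grasp)
zs={"fixture":0,"bore_mouth":.056,"deburr_tool":.007,"stand":0}
for c in ["scene","side"]:
    f=grab_frame(c); save(f,c+"0.png"); print(c,f["T"][:3])
    for n in zs:
        for r in place_of(c,n):
            uv=(r["point"][1]*640,r["point"][0]*480); print(n,round(r["conf"],2),np.round(uv),np.round(onz(f,uv,zs[n]),3))
E
```

```text
pics
{'clock': 0.0, 'qpos': array([-1.31199574e+00,  3.42709123e-01,  1.52499942e+00, -5.84975291e-06,
        1.27544248e+00, -1.46013013e-01]), 'joint_vel': array([ 0.00019253,  0.00073908,  0.00074218, -0.00166969, -0.00038705,
       -0.00102194]), 'joint_efforts': array([ 1.01884884e-04, -4.33674252e+01, -2.46013266e+01, -1.25922747e-04,
        7.69604085e-03, -4.29563840e-06]), 'ee_pos': array([ 0.20667734, -0.48216489,  0.23063918]), 'tool_rot': array([-7.77790146e-04,  9.79585114e-01,  2.01028350e-01, -4.67111042e-05]), 'ft_force': array([0.03377694, 0.88224449, 0.0817094 ]), 'wrist_torque': array([-0.00075617, -0.04362248, -0.00566299]), 'gripper_force': 0.0, 'opening': 0.9983993374926885} 0.0187
scene [[ 0.74558787 -0.30594365  0.59202804 -0.10734535]
 [-0.66640543 -0.34441112  0.66127512 -0.87337278]
 [ 0.00158812 -0.88756941 -0.46067127  0.61550697]]
fixture 0.71 [273. 275.] [ 0.477 -0.06   0.   ]
bore_mouth 0.74 [272. 255.] [ 0.477 -0.058  0.056]
deburr_tool 0.77 [361. 267.] [ 0.66  -0.189  0.007]
deburr_tool 0.56 [312. 313.] [ 0.44  -0.252  0.007]
stand 0.56 [347. 291.] [ 0.563 -0.235  0.   ]
side [[ 0.93518618 -0.14724106  0.32209762  0.1899795 ]
 [-0.35407754 -0.36951828  0.85911893 -1.12344917]
 [-0.00747662 -0.91748368 -0.39770315  0.57476661]]
bore_mouth 0.56 [262. 253.] [ 0.482 -0.045  0.056]
deburr_tool 0.87 [377. 291.] [ 0.668 -0.191  0.007]
deburr_tool 0.79 [276. 327.] [ 0.448 -0.245  0.007]
stand 0.93 [222. 326.] [ 0.362 -0.196  0.   ]
stand 0.78 [355. 215.] [0.802 0.205 0.   ]
stand 0.72 [334. 316.] [ 0.559 -0.237  0.   ]
stand 0.37 [263. 251.] [0.52  0.083 0.   ]
```

View pics/scene0.png

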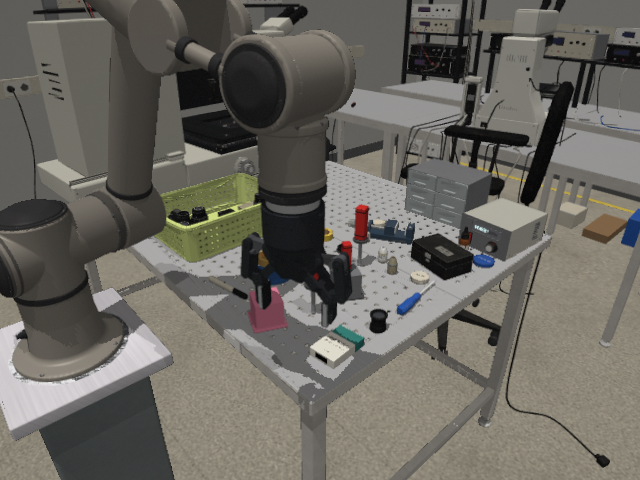

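View pics/side0.png

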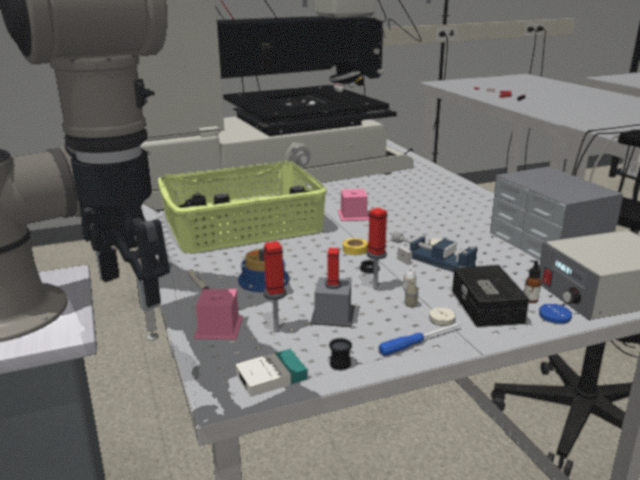

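Side view: the candidates are the tools at (276,285) and (377,250), which stand free on the bench and look larger, and the tool in the grey stand at (333,270). The pink stand look-alikes are at (218,313) and (354,204). The fixture is at about (263,268). I'll check sizes and one crop.

```bash
python3 - <<'E'
from h import *
f=grab_frame("side"); save(f,"crop1.png",(220,190,420,350),4)
im=f["pixels"].astype(int)
red=((im[...,0]>110)&(im[...,1]<60)&(im[...,2]<60)).astype(np.uint8)
n,l,st,c=cv2.connectedComponentsWithStats(red)
for s in st[1:]:
    if s[4]>60: print(s)
for x,y in [(.559,-.237),(.448,-.245),(.668,-.191)]:
  for z0 in (0.007,):
    print(np.round(proj(f,[[x,y,0],[x,y,.062],[x,y,z0+.06],[x,y,z0+.126]]),1).tolist())
for n in ["fixture","bore_mouth","pointer","collar","stand","deburr_tool"]:
    for r in search_frame("side",n)[:4]: print(n,round(r["conf"],2),np.round(np.array(r["box"])*[640,480,640,480]))
E
```

```text
[369 209  17   8  81]
[369 217  14  31 306]
[265 243  16   9 114]
[265 254  18  33 495]
[328 257  10  28 230]
[[333.5, 315.8], [333.7, 285.6], [333.7, 283.1], [333.9, 249.4]]
[[276.6, 330.0], [275.5, 298.9], [275.4, 296.4], [274.1, 261.5]]
[[376.4, 293.7], [377.5, 265.0], [377.6, 262.7], [378.8, 230.7]]
fixture 0.77 [235. 248.  55.  45.]
bore_mouth 0.57 [240. 245.  49.  51.]
bore_mouth 0.46 [341. 236.  28.  17.]
pointer 0.63 [248. 247.  19.  10.]
pointer 0.57 [330. 341.  23.  30.]
collar 0.7 [243. 246.  21.  27.]
collar 0.48 [400. 266.  19.  22.]
stand 0.98 [194. 286.  51.  55.]
stand 0.76 [313. 278.  41.  50.]
stand 0.74 [342. 187.  26.  31.]
deburr_tool 0.71 [325. 250.  15.  39.]
deburr_tool 0.71 [265. 235.  19.  97.]
deburr_tool 0.71 [365. 208.  23.  82.]
```

View pics/crop1.png

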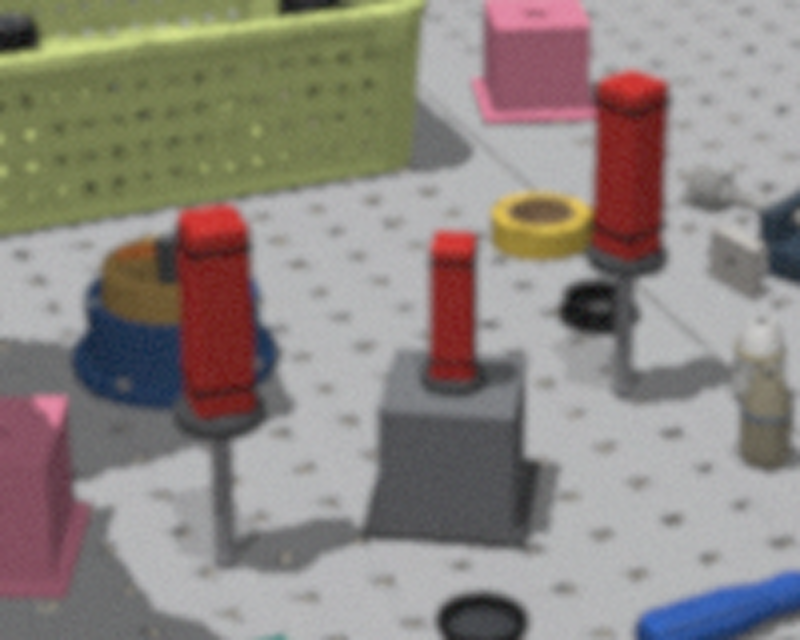

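The tool in the grey stand fits: its predicted handle for a 126 mm tool is rows 249–283, seen 250–284, and about 10 px wide. The two free-standing ones are about 1.4 times bigger. I'm moving above the stand.

Request:
{"api": "send_rows", "payload": {
  "motion": [
    [[0,0,0],[20,-4,-6],85],
    [[0,0,0],[45,-10,-6],85],
    [[0,0,0],[45,-10,-6],85],
    [[0,0,0],[45,-10,-6],85],
    [[0,0,0],[45,-10,-6],85]
  ],
  "squeeze": 60
}}

```text
clock: 1.35
ee_pos: [0.3745, -0.3622, 0.2617]
tool_rot: [0.0, 0.98, 0.201, 0.0]
ft_force: [0.4, -1.4, 1.1]
opening: 0.996
gripper_force: 0.0
```

Request:
{"api": "send_rows", "payload": {
  "motion": [
    [[0,0,0],[45,-10,0],85],
    [[0,0,0],[45,-10,0],85],
    [[0,0,0],[45,-10,0],85],
    [[0,0,0],[45,-10,0],85],
    [[0,0,0],[35,-6,0],85]
  ]
}}

```text
clock: 1.85
ee_pos: [0.5546, -0.2343, 0.2613]
tool_rot: [-0.0, 0.979, 0.202, 0.0]
ft_force: [0.3, -1.6, 0.2]
opening: 0.995
gripper_force: 0.0
```

```bash
python3 - <<'E'
from h import *
f=grab_frame("wrist"); s=get_state(); print(s["clock"],s["ee_pos"],s["tool_rot"],s["ft_force"]); save(f,"w1.png")
print(f["T"][:3].round(3))
zs={"fixture":0,"bore_mouth":.056,"deburr_tool":.007,"stand":0}
for n in zs:
  for r in place_of("wrist",n):
    uv=(r["point"][1]*640,r["point"][0]*480); print(n,round(r["conf"],2),np.round(uv),np.round(onz(f,uv,zs[n]),3))
E
```

```text
1.9 [ 0.55791186 -0.23146175  0.26082354] [-7.46424304e-04  9.79163370e-01  2.03067473e-01  1.46262079e-03] [-1.30444739  3.56009128 -0.55882646]
[[ 0.395 -0.888 -0.237  0.613]
 [-0.919 -0.382 -0.101 -0.21 ]
 [-0.001  0.257 -0.966  0.404]]
fixture 0.93 [137. 199.] [ 0.474 -0.054  0.   ]
deburr_tool 0.62 [321. 197.] [ 0.556 -0.235  0.007]
deburr_tool 0.59 [296. 290.] [ 0.447 -0.251  0.007]
stand 0.94 [227. 342.] [ 0.351 -0.202  0.   ]
stand 0.61 [323. 196.] [ 0.556 -0.237  0.   ]
```

View pics/w1.png

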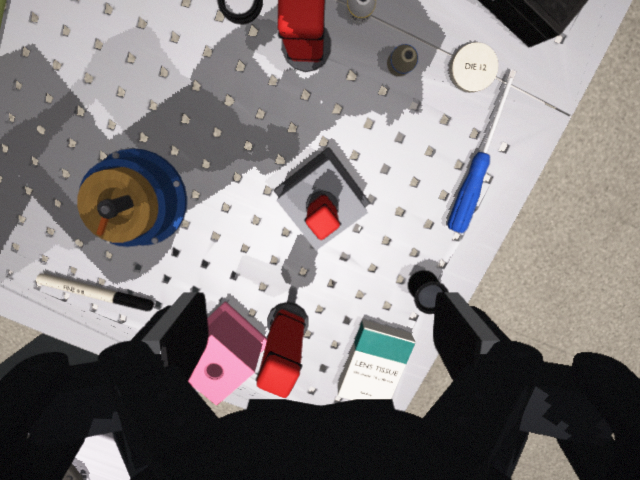

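The wrist view shows the tool in the grey stand at (322,215), with its handle top near (322,222). The fixture is at (130,200), with the spindle at (108,208) and the orange pointer at (103,228). Next I'll measure the handle yaw and the collar centre.

```bash
python3 - <<'E'
from h import *
f=grab_frame("wrist"); im=f["pixels"]; hsv=cv2.cvtColor(im,cv2.COLOR_RGB2HSV)
save(f,"w2.png",(60,130,210,260),5)
def rect(mask,z):
    ys,xs=np.nonzero(mask); P=np.array([onz(f,(x,y),z)[:2] for x,y in zip(xs,ys)],np.float32)*1000
    return len(xs),cv2.minAreaRect(P)
sub=np.zeros(im.shape[:2],bool); sub[185:245,295:350]=1
R=im[...,0].astype(int)
red=sub&(R>60)&(im[...,1]<0.45*R)
v=R[red]; print(np.percentile(v,[5,25,50,75,95]))
top=red&(R>200); print("top",rect(top,.133))
# stand top: gray
st=cut_out("wrist","stand")
for s in st[:3]: print("stand",s["conf"],rect(s["mask"],.062) if s["conf"]>.5 else "")
sub=np.zeros(im.shape[:2],bool); sub[130:260,60:200]=1
h,s_,v_=hsv[...,0],hsv[...,1],hsv[...,2]
br=sub&(h>10)&(h<28)&(s_>90)
ys,xs=np.nonzero(br); hull=cv2.convexHull(np.stack([xs,ys],1))
P=np.array([onz(f,p[0],.056)[:2] for p in hull],np.float32)*1000
print("brass hull@.056",cv2.minEnclosingCircle(P))
o=sub&(h<10)&(s_>170)&(v_>120)
ys,xs=np.nonzero(o);print("orange",len(xs),xs.mean(),ys.mean(),onz(f,(xs.mean(),ys.mean()),.0675))
w=sub&(s_<40)&(v_>170)
n,l,ss,c=cv2.connectedComponentsWithStats(w.astype(np.uint8))
for a,b in zip(ss[1:],c[1:]):
    if 3<a[4]<80: print("white",a,b.round(1),onz(f,b,.04).round(4))
E
```

```text
[ 72.  86. 227. 245. 246.]
top (564, ((555.9276123046875, -236.10215759277344), (17.667407989501953, 17.8059139251709), 61.488853454589844))
stand 0.81 (4463, ((373.5029296875, -209.77197265625), (117.66617584228516, 61.85607147216797), 1.5633299350738525))
stand 0.76 (4229, ((560.8195190429688, -234.1962890625), (69.00790405273438, 67.83023834228516), 60.90550994873047))
brass hull@.056 ((480.8324279785156, -58.42851638793945), 39.14510726928711)
orange 4 98.5 223.25 [ 0.459167   -0.05491256  0.0675    ]
white [103 130  18  10  79] [109.7 132.6] [ 0.5362 -0.0291  0.04  ]
white [139 131   6   7  30] [141.3 134.6] [ 0.546  -0.0578  0.04  ]
white [ 68 137   6   6  21] [ 70.3 139.9] [0.515  0.0048 0.04  ]
white [171 144   5   7  23] [172.4 147.4] [ 0.5462 -0.0889  0.04  ]
white [ 99 150   6   5  23] [101.  152.2] [ 0.5154 -0.0262  0.04  ]
white [ 61 168   6   6  25] [ 63.5 170.7] [0.4839 0.004  0.04  ]
white [191 187   6   8  33] [193.4 191.2] [ 0.5146 -0.1205  0.04  ]
white [ 75 238   4   5  18] [ 76.5 240. ] [ 0.4206 -0.0251  0.04  ]
white [106 251   4   4  12] [107.7 252.3] [ 0.4208 -0.0586  0.04  ]
```

View pics/w2.png

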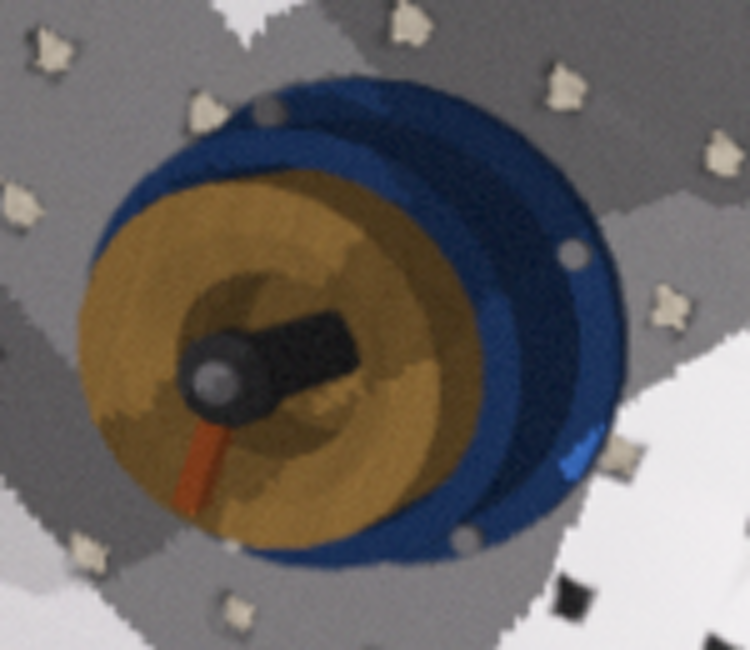

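Request:
{"api": "send_rows", "payload": {
  "motion": [
    [[0,0,-0.133],[0,0,0],85],
    [[0,0,-0.133],[0,0,0],85],
    [[0,0,-0.133],[0,0,0],85],
    [[0,0,-0.133],[0,0,0],85],
    [[0,0,-0.133],[0,0,0],85]
  ]
}}

```text
clock: 2.7
ee_pos: [0.5518, -0.2376, 0.2617]
tool_rot: [0.0, 0.859, 0.511, -0.0]
ft_force: [-0.4, 1.0, 0.1]
opening: 0.994
gripper_force: 0.0
```

```bash
cat >> h.py <<'E'
from scipy.spatial.transform import Rotation as Ro
def Rt(s): q=s["tool_rot"]; return Ro.from_quat([q[1],q[2],q[3],q[0]]).as_matrix()
def go(tgt,s=None):
    s=s or get_state(); return (Rt(s).T@(np.array(tgt)-s["ee_pos"])*1000).round(1)
def toppose(f,z,box):
    im=f["pixels"]; R=im[...,0].astype(int); sub=np.zeros(R.shape,bool); sub[box[1]:box[3],box[0]:box[2]]=1
    ys,xs=np.nonzero(sub&(R>200)&(im[...,1]<0.45*R))
    return len(xs),cv2.minAreaRect(np.array([onz(f,(x,y),z)[:2] for x,y in zip(xs,ys)],np.float32)*1000)
E
python3 - <<'E'
from h import *
f=grab_frame("wrist"); s=get_state(); R=Rt(s)
print(s["clock"],s["ee_pos"],np.degrees(np.arctan2(R[1,0],R[0,0])),s["qpos"],s["ft_force"],R.round(3))
u=proj(f,[[.556,-.236,.133]])[0].astype(int); print(u,toppose(f,.133,(u[0]-30,u[1]-30,u[0]+30,u[1]+30)))
print(go([.556,-.236,.083]))
for n in ("fixture","bore_mouth"):
  for r in place_of("wrist",n)[:1]:
    uv=(r["point"][1]*640,r["point"][0]*480); print(n,r["conf"],np.round(onz(f,uv,0 if n=="fixture" else .056),4))
save(f,"w3.png")
E
```

```text
2.75 [ 0.55185149 -0.23759797  0.26167454] 61.85568201767534 [-5.33950275e-01  4.64531278e-01  1.24970116e+00 -2.16252002e-04
  1.42696524e+00 -4.27083510e-02] [ 0.86226488  0.74999953 -0.02361278] [[ 0.472  0.882  0.   ]
 [ 0.882 -0.472 -0.   ]
 [-0.     0.    -1.   ]]
[324 219] (545, ((555.8287353515625, -236.15635681152344), (16.4047908782959, 16.860319137573242), 61.49182891845703))
[  3.4   2.8 178.7]
fixture 0.92 [ 0.4726 -0.055   0.    ]
bore_mouth 0.76 [ 0.4783 -0.0547  0.056 ]
```

Request:
{"api": "send_rows", "payload": {
  "motion": [
    [[0,0,0],[3,3,20],85],
    [[0,0,0],[0,0,40],85],
    [[0,0,0],[0,0,40],85],
    [[0,0,0],[0,0,40],85],
    [[0,0,0],[0,0,38],85]
  ]
}}

```text
clock: 3.35
ee_pos: [0.5563, -0.2357, 0.082]
tool_rot: [0.0, 0.862, 0.508, 0.0]
ft_force: [0.5, -0.5, -0.4]
opening: 0.995
gripper_force: 0.0
```

Request:
{"api": "send_rows", "payload": {
  "motion": [
    [[0,0,0],[0,0,0],40],
    [[0,0,0],[0,0,0],10],
    [[0,0,0],[0,0,0],10],
    [[0,0,0],[0,0,0],10],
    [[0,0,0],[0,0,0],10]
  ]
}}

```text
clock: 3.85
ee_pos: [0.5579, -0.2359, 0.0856]
tool_rot: [0.002, 0.86, 0.51, 0.001]
ft_force: [0.8, 0.7, 6.1]
opening: 0.226
gripper_force: 59.0
```

Request:
{"api": "send_rows", "payload": {
  "motion": [
    [[0,0,0],[0,0,0],10],
    [[0,0,0],[0,0,0],10],
    [[0,0,0],[0,0,0],10],
    [[0,0,0],[0,0,0],10],
    [[0,0,0],[0,0,0],10]
  ]
}}

```text
clock: 4.35
ee_pos: [0.5579, -0.2359, 0.0856]
tool_rot: [0.002, 0.86, 0.51, 0.001]
ft_force: [-1.4, -1.0, 7.4]
opening: 0.227
gripper_force: 59.1
```

```bash
python3 - <<'E'
from h import *
s=get_state();print(s["clock"],s["ee_pos"].round(4),s["ft_force"],s["opening"]*85.4,s["gripper_force"])
f=grab_frame("side");u=proj(f,[[.556,-.236,.1]])[0].astype(int);
E
```

```text
4.35 [ 0.5579 -0.2359  0.0856] [-1.40916603 -0.99477617  7.37565881] 19.361125627085823 59.13330674171448
```

Request:
{"api": "send_rows", "payload": {
  "motion": [
    [[0,0,0],[0,0,-10],10],
    [[0,0,0],[0,0,-20],10],
    [[0,0,0],[0,0,-25],10],
    [[0,0,0],[0,0,-25],10],
    [[0,0,0],[0,0,-20],10]
  ]
}}

```text
clock: 4.9
ee_pos: [0.5571, -0.2353, 0.1857]
tool_rot: [0.001, 0.86, 0.51, 0.0]
ft_force: [-0.5, -0.5, -1.3]
opening: 0.228
gripper_force: 58.6
```

Request:
{"api": "send_rows", "payload": {
  "motion": [
    [[0,0,0],[0,0,0],10],
    [[0,0,0],[0,0,0],10],
    [[0,0,0],[0,0,0],10],
    [[0,0,0],[0,0,0],10],
    [[0,0,0],[0,0,0],10]
  ]
}}

```text
clock: 5.4
ee_pos: [0.5565, -0.235, 0.1823]
tool_rot: [-0.001, 0.86, 0.51, -0.0]
ft_force: [0.1, -0.5, -0.9]
opening: 0.228
gripper_force: 58.6
```

```bash
python3 - <<'E'
from h import *
s=get_state();print(s["clock"],s["ee_pos"].round(4),s["tool_rot"].round(4),s["ft_force"],s["wrist_torque"],s["opening"]*85.4)
f=grab_frame("wrist");save(f,"w4.png",(180,60,500,300),2.5)
g=grab_frame("side");save(g,"s4.png",(220,150,420,310),4)
for n,fr in (("wrist",f),("side",g)):
  for r in place_of(n,"deburr_tool"):
    uv=(r["point"][1]*640,r["point"][0]*480); print(n,r["conf"],np.round(uv), onz(fr,uv,.105).round(4))
  print(proj(fr,[np.r_[s["ee_pos"][:2],s["ee_pos"][2]-.0786]]))
E
```

```text
5.4 [ 0.5565 -0.235   0.1823] [-8.000e-04  8.603e-01  5.097e-01 -5.000e-04] [ 0.09242006 -0.50001597 -0.85654595] [ 0.01141776 -0.00555859 -0.01483687] 19.432793947110405
wrist 0.9 [319. 245.] [ 0.5555 -0.235   0.105 ]
wrist 0.78 [220. 282.] [ 0.49   -0.2266  0.105 ]
wrist 0.68 [411.  75.] [ 0.6451 -0.175   0.105 ]
[[320.94347871 243.23335828]]
side 0.93 [333. 262.] [ 0.56   -0.2288  0.105 ]
side 0.88 [374. 289.] [ 0.5843 -0.3466  0.105 ]
side 0.81 [275. 324.] [ 0.4031 -0.3892  0.105 ]
[[332.08077737 264.34076002]]
```

View pics/w4.png

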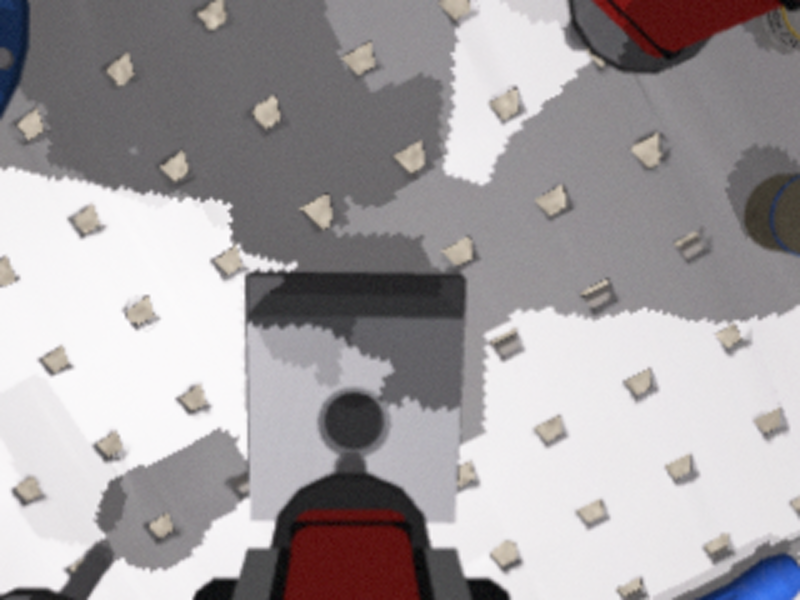

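The tool is held square. Its tip is at about (320,245), just short of the stand hole at (321,228), so it agrees with the TCP to about 1 mm. I'm carrying it to hover beside the fixture.

Request:
{"api": "send_rows", "payload": {
  "motion": [
    [[0,0,0],[16,-31,0],10],
    [[0,0,0],[17,-31,0],10],
    [[0,0,0],[17,-31,0],10],
    [[0,0,0],[16,-31,0],10],
    [[0,0,0],[16,-31,0],10]
  ]
}}

```text
clock: 6.1
ee_pos: [0.4595, -0.0878, 0.1834]
tool_rot: [0.0, 0.86, 0.51, 0.0]
ft_force: [0.6, -0.4, -0.5]
opening: 0.228
gripper_force: 58.8
```

Request:
{"api": "send_rows", "payload": {
  "motion": [
    [[0,0,0],[0,0,0],10],
    [[0,0,0],[0,0,0],10],
    [[0,0,0],[0,0,0],10],
    [[0,0,0],[0,0,0],10],
    [[0,0,0],[0,0,0],10]
  ]
}}

```text
clock: 6.6
ee_pos: [0.4607, -0.0896, 0.1831]
tool_rot: [0.0, 0.861, 0.509, -0.0]
ft_force: [-0.1, -0.4, -1.1]
opening: 0.226
gripper_force: 58.9
```

```bash
python3 - <<'E'
from h import *
s=get_state();print(s["clock"],s["ee_pos"].round(4),s["tool_rot"].round(4),s["ft_force"])
f=grab_frame("wrist");save(f,"w5.png",(190,60,450,260),3)
np.savez("w5.npz",**{k:np.array(v) for k,v in f.items()})
for n in ("deburr_tool","fixture","bore_mouth"):
  for r in place_of("wrist",n)[:2]:
    uv=(r["point"][1]*640,r["point"][0]*480); print(n,r["conf"],np.round(uv,1),onz(f,uv,{"deburr_tool":.104,"fixture":0,"bore_mouth":.056}[n]).round(4))
print(proj(f,[[.478,-.055,.056]]))
E
```

```text
6.6 [ 0.4607 -0.0896  0.1831] [ 0.000e+00  8.606e-01  5.094e-01 -1.000e-04] [-0.08416359 -0.41317248 -1.12587771]
deburr_tool 0.7 [579.9 175.2] [ 0.6153 -0.1269  0.104 ]
deburr_tool 0.63 [320.8 244.3] [ 0.4603 -0.0903  0.104 ]
fixture 0.75 [318.1 165.1] [ 0.4773 -0.0547  0.    ]
bore_mouth 0.91 [318.7 173.7] [ 0.4772 -0.0565  0.056 ]
[[318.66846258 171.22574515]]
```

View pics/w5.png

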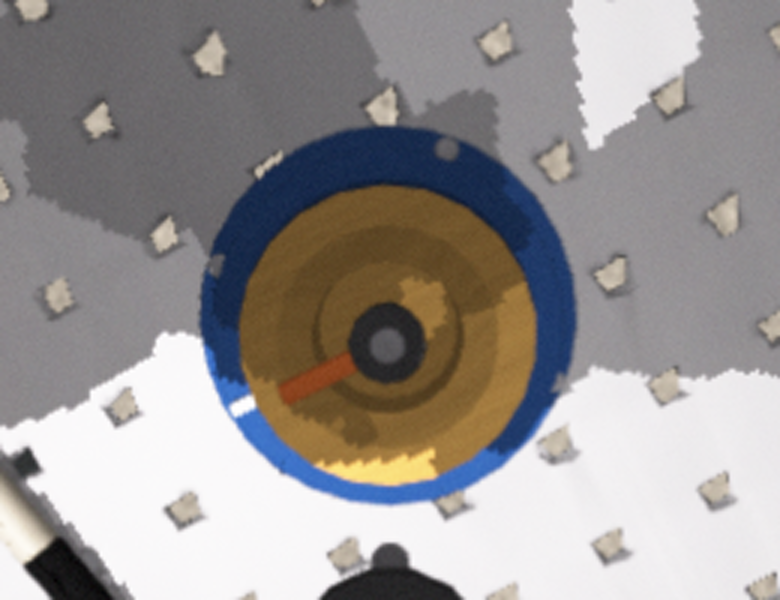

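The picture shows the collar face centred at about (319.5,171.7), the white mark at (271,195) and the pointer end at (284,191), so the pointer is over the mark. The ball tip is at about (320,245).

```bash
python3 - <<'E'
from h import *
f=dict(np.load("w5.npz"))
for n,uv,z in [("collar",(319.5,171.7),.056),("colL",(270,172),.056),("colR",(369,172),.056),("hubtop",(319,174.3),.071),("mark",(271,195.3),.040),("ptr",(284.3,191),.0675)]:
    print(n,onz(f,uv,z).round(4))
im=f["pixels"];hsv=cv2.cvtColor(im,cv2.COLOR_RGB2HSV)
sub=np.zeros(im.shape[:2],bool);sub[110:230,255:385]=1
h,s,v=hsv[...,0],hsv[...,1],hsv[...,2]
m=(sub&(h>10)&(h<30)&(s>90)).astype(np.uint8); m=cv2.morphologyEx(m,cv2.MORPH_OPEN,np.ones((3,3)))
ys,xs=np.nonzero(m);hu=cv2.convexHull(np.stack([xs,ys],1))[:,0]
P=np.array([onz(f,p,.056)[:2] for p in hu],np.float32)*1000
print(cv2.fitEllipse(P),cv2.minEnclosingCircle(P))
E
```

```text
collar [ 0.4784 -0.0556  0.056 ]
colL [ 0.4478 -0.039   0.056 ]
colR [ 0.5087 -0.0724  0.056 ]
hubtop [ 0.4779 -0.0557  0.071 ]
mark [ 0.437  -0.0547  0.04  ]
ptr [ 0.4516 -0.0545  0.0675]
((477.6524658203125, -55.860877990722656), (69.01439666748047, 69.15757751464844), 5.520637035369873) ((477.58648681640625, -55.88265609741211), 34.713565826416016)
```

Request:
{"api": "send_rows", "payload": {
  "motion": [
    [[0,0,0],[12,-7,0],10],
    [[0,0,0],[14,-7,0],10],
    [[0,0,0],[12,-7,0],10],
    [[0,0,0],[0,0,0],10],
    [[0,0,0],[0,0,10],10]
  ]
}}

```text
clock: 7.3
ee_pos: [0.461, -0.0451, 0.174]
tool_rot: [0.001, 0.86, 0.51, 0.001]
ft_force: [0.8, 0.1, -0.6]
opening: 0.225
gripper_force: 58.9
```

Request:
{"api": "send_rows", "payload": {
  "motion": [
    [[0,0,0],[0,0,15],10],
    [[0,0,0],[0,0,15],10],
    [[0,0,0],[0,0,4],10],
    [[0,0,0],[0,0,0],10],
    [[0,0,0],[0,0,0],10]
  ]
}}

```text
clock: 7.8
ee_pos: [0.4604, -0.0457, 0.1396]
tool_rot: [0.0, 0.86, 0.51, 0.0]
ft_force: [0.2, 0.3, -0.3]
opening: 0.224
gripper_force: 58.9
```

```bash
python3 - <<'E'
from h import *
s=get_state();print(s["clock"],s["ee_pos"].round(4),s["tool_rot"].round(4),s["ft_force"].round(2))
print(go([.4606,-.0457,.1318]))
f=grab_frame("wrist");save(f,"w6.png",(220,140,420,300),4)
np.savez("w6.npz",**{k:np.array(v) for k,v in f.items()})
print(proj(f,[[.4779,-.0557,.056],s["ee_pos"]-[0,0,.0786]]))
for r in place_of("wrist","deburr_tool")[:2]: print(r["conf"],np.array(r["point"])*[480,640])
E
```

```text
7.8 [ 0.4604 -0.0457  0.1396] [3.000e-04 8.604e-01 5.096e-01 2.000e-04] [ 0.2   0.26 -0.27]
[0.1 0.1 7.8]
[[353.24527653 241.586934  ]
 [320.65149258 243.24696585]]
0.87 [244.512 317.632]
0.65 [235.104 630.016]
```

View pics/w6.png

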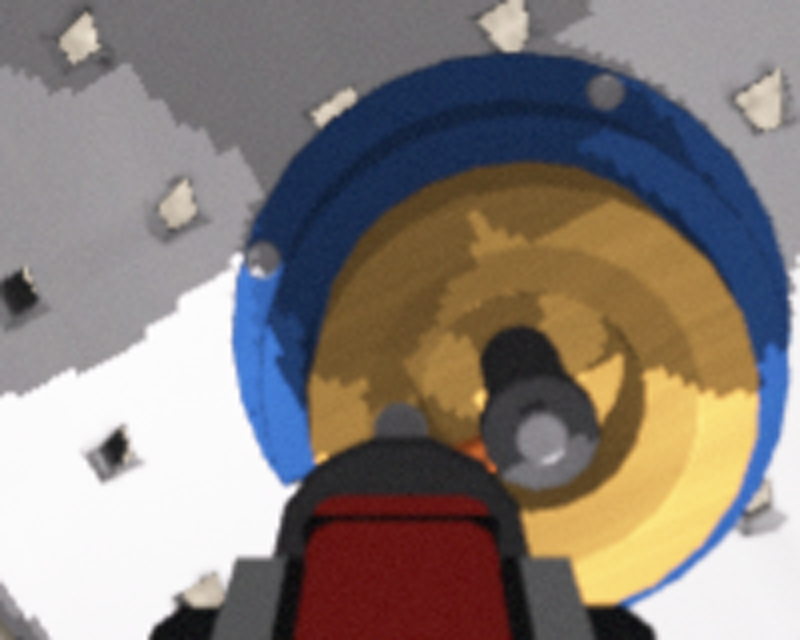

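The ball, near (320,245), is over the bevel, with the pointer arm to its lower right and ahead of it anticlockwise. Now I'll press.

Request:
{"api": "send_rows", "payload": {
  "motion": [
    [[0,0,0],[0,0,4],10],
    [[0,0,0],[0,0,4],10],
    [[0,0,0],[0,0,2],10],
    [[0,0,0],[0,0,2],10],
    [[0,0,0],[0,0,1.5],10]
  ]
}}

```text
clock: 8.4
ee_pos: [0.4604, -0.0455, 0.1259]
tool_rot: [0.0, 0.86, 0.51, 0.0]
ft_force: [0.4, -0.2, 2.9]
opening: 0.224
gripper_force: 59.4
```

Request:
{"api": "send_rows", "payload": {
  "motion": [
    [[0,0,0],[0,0,0.5],10],
    [[0,0,0],[0,0,0],10],
    [[0,0,0],[0,0,0],10],
    [[0,0,0],[0,0,0],10],
    [[0,0,0],[0,0,0],10]
  ]
}}

```text
clock: 8.9
ee_pos: [0.4603, -0.0455, 0.1254]
tool_rot: [0.0, 0.86, 0.51, 0.0]
ft_force: [0.4, -1.2, 2.1]
opening: 0.226
gripper_force: 59.4
```

```bash
cat > circ.py <<'E'
from h import *
C=np.array([.4779,-.0557]); OFF=np.array([-.0003,-.0005]); Y=61.27
def report():
    s=get_state(); d=s["ee_pos"][:2]+OFF-C
    print("t",round(s["clock"],2),"r",round(np.hypot(*d)*1000,2),"ang",round(np.degrees(np.arctan2(d[1],d[0]))%360,1),"tipz",round((s["ee_pos"][2]-.0786)*1000,2),"F",s["ft_force"].round(2),"tq",s["wrist_torque"].round(3))
def rows(a0,a1,n,r=20.):
    a=np.radians(np.linspace(a0,a1,n+1)-Y); p=r*np.stack([np.cos(a),-np.sin(a)],1)
    return np.diff(p,axis=0).round(1)
E
python3 - <<'E'
from circ import *
report(); f=grab_frame("wrist"); report()
for k,x in enumerate(rows(151.5,151.5+360,50)): print(x.tolist(),end="\n" if k%5==4 else " ")
E
```

```text
t 8.9 r 20.36 ang 151.5 tipz 46.78 F [ 0.4  -1.22  2.09] tq [-0.127 -0.247 -0.057]
t 8.95 r 20.35 ang 151.5 tipz 46.79 F [1.11 0.2  2.68] tq [-0.119 -0.248 -0.035]
[-2.5, 0.2] [-2.5, 0.5] [-2.4, 0.8] [-2.3, 1.1] [-2.1, 1.4]
[-1.9, 1.6] [-1.7, 1.8] [-1.5, 2.0] [-1.2, 2.2] [-0.9, 2.3]
[-0.6, 2.4] [-0.3, 2.5] [0.0, 2.5] [0.3, 2.5] [0.6, 2.4]
[0.9, 2.3] [1.2, 2.2] [1.5, 2.0] [1.7, 1.8] [1.9, 1.6]
[2.1, 1.3] [2.3, 1.1] [2.4, 0.8] [2.5, 0.5] [2.5, 0.1]
[2.5, -0.2] [2.5, -0.5] [2.4, -0.8] [2.3, -1.1] [2.1, -1.4]
[1.9, -1.6] [1.7, -1.8] [1.5, -2.0] [1.2, -2.2] [0.9, -2.3]
[0.6, -2.4] [0.3, -2.5] [-0.0, -2.5] [-0.3, -2.5] [-0.6, -2.4]
[-0.9, -2.3] [-1.2, -2.2] [-1.5, -2.0] [-1.7, -1.8] [-1.9, -1.6]
[-2.1, -1.3] [-2.3, -1.1] [-2.4, -0.8] [-2.5, -0.5] [-2.5, -0.1]
```

```bash
cat > sink.py <<'E'
from circ import *
def sink(f):
    # brass mask, boundary points on upper side of image; fit (dx,dy,s) of a 35 mm circle
    im=f["pixels"];hsv=cv2.cvtColor(im,cv2.COLOR_RGB2HSV);h,s,v=[hsv[...,i] for i in range(3)]
    m=((h>10)&(h<30)&(s>90)).astype(np.uint8)
    t=np.linspace(0,2*np.pi,361)
    u0=proj(f,np.c_[C[0]+.040*np.cos(t),C[1]+.040*np.sin(t),np.full(361,.053)])
    k=np.zeros_like(m);cv2.fillPoly(k,[u0.astype(np.int32)],1);m=cv2.morphologyEx(m&k,cv2.MORPH_OPEN,np.ones((3,3)))
    ys,xs=np.nonzero(m);hu=cv2.convexHull(np.stack([xs,ys],1).astype(np.int32))
    dense=[];q=hu[:,0].astype(float)
    cy=proj(f,[[*C,.05]])[0]
    q=q[q[:,1]<cy[1]]  # far side only
    out=[]
    for sk in np.arange(-.004,.0141,.001):
        u=proj(f,np.c_[C[0]+.035*np.cos(t),C[1]+.035*np.sin(t),np.full(361,.056-sk)])
        sd=[cv2.pointPolygonTest(u.astype(np.float32).reshape(-1,1,2),tuple(p),True) for p in q]
        out.append((round(np.mean(sd),2),round(np.std(sd),2)))
    return len(q),out
E
python3 - <<'E'
from sink import *
print(sink(dict(np.load("w6.npz"))))
f=grab_frame("wrist");np.savez("w7.npz",**{k:np.array(v) for k,v in f.items()})
print(sink(f)); report()
E
```

```text
(20, [(np.float64(-2.21), np.float64(3.12)), (np.float64(-2.13), np.float64(2.97)), (np.float64(-2.05), np.float64(2.81)), (np.float64(-1.97), np.float64(2.66)), (np.float64(-1.9), np.float64(2.51)), (np.float64(-1.83), np.float64(2.36)), (np.float64(-1.76), np.float64(2.22)), (np.float64(-1.69), np.float64(2.07)), (np.float64(-1.62), np.float64(1.93)), (np.float64(-1.56), np.float64(1.79)), (np.float64(-1.5), np.float64(1.66)), (np.float64(-1.44), np.float64(1.53)), (np.float64(-1.39), np.float64(1.41)), (np.float64(-1.34), np.float64(1.3)), (np.float64(-1.28), np.float64(1.2)), (np.float64(-1.23), np.float64(1.12)), (np.float64(-1.19), np.float64(1.05)), (np.float64(-1.14), np.float64(1.01)), (np.float64(-1.1), np.float64(0.99))])
(22, [(np.float64(-2.73), np.float64(3.8)), (np.float64(-2.62), np.float64(3.63)), (np.float64(-2.51), np.float64(3.46)), (np.float64(-2.4), np.float64(3.28)), (np.float64(-2.3), np.float64(3.11)), (np.float64(-2.19), np.float64(2.94)), (np.float64(-2.1), np.float64(2.77)), (np.float64(-2.0), np.float64(2.6)), (np.float64(-1.91), np.float64(2.43)), (np.float64(-1.82), np.float64(2.27)), (np.float64(-1.73), np.float64(2.1)), (np.float64(-1.64), np.float64(1.94)), (np.float64(-1.56), np.float64(1.78)), (np.float64(-1.48), np.float64(1.62)), (np.float64(-1.41), np.float64(1.46)), (np.float64(-1.33), np.float64(1.32)), (np.float64(-1.26), np.float64(1.18)), (np.float64(-1.19), np.float64(1.05)), (np.float64(-1.12), np.float64(0.94))])
t 9.0 r 20.37 ang 151.6 tipz 46.77 F [ 1.09 -0.33  1.69] tq [-0.094 -0.262 -0.029]
```

```bash
python3 - <<'E'
from sink import *
a=dict(np.load("w6.npz"))["pixels"][145:270,270:420];f=dict(np.load("w7.npz"));b=f["pixels"][120:245,270:420]
im=np.hstack([cv2.resize(x,None,fx=2.66,fy=4,interpolation=cv2.INTER_CUBIC) for x in (a,b)])[:,:,::-1]
cv2.imwrite("pics/ab.png",im)
# side: handle bottom
s=cv2.resize(cv2.imread("pics/s4.png"),None,fx=.25,fy=.25,interpolation=cv2.INTER_AREA).astype(int)
red=((s[...,2]>90)&(s[...,1]<60)&(s[...,0]<60)).astype(np.uint8)
n,l,st,c=cv2.connectedComponentsWithStats(red)
print([(x[0]+220,x[1]+150,x[2],x[3],x[4]) for x in st[1:] if x[4]>40])
g=grab_frame("side");e=np.array([.5565,-.235,.1823-.0786])
print(proj(g,[e,e+[0,0,.055],e+[0,0,.06],e+[0,0,.126]]))
col=s[:,333-220-1:333-220+2].mean(1); print([(i+150,col[i].round().astype(int).tolist()) for i in range(60,125,1)])
report()
E
```

```text
[(np.int32(327), np.int32(197), np.int32(12), np.int32(6), np.int32(53)), (np.int32(327), np.int32(204), np.int32(12), np.int32(31), np.int32(332)), (np.int32(370), np.int32(209), np.int32(16), np.int32(8), np.int32(93)), (np.int32(368), np.int32(216), np.int32(18), np.int32(32), np.int32(438)), (np.int32(264), np.int32(243), np.int32(18), np.int32(10), np.int32(143)), (np.int32(368), np.int32(248), np.int32(17), np.int32(7), np.int32(57)), (np.int32(264), np.int32(253), np.int32(19), np.int32(42), np.int32(643))]
[[332.07614718 264.31467464]
 [332.21303979 235.54785281]
 [332.22591935 232.87316865]
 [332.40321903 196.58260776]]
[(210, [35, 37, 122]), (211, [32, 36, 123]), (212, [32, 34, 122]), (213, [32, 32, 123]), (214, [32, 34, 125]), (215, [35, 36, 125]), (216, [34, 35, 124]), (217, [35, 37, 125]), (218, [35, 36, 124]), (219, [36, 38, 125]), (220, [33, 36, 125]), (221, [36, 37, 125]), (222, [32, 33, 123]), (223, [33, 35, 125]), (224, [35, 35, 125]), (225, [35, 36, 125]), (226, [31, 33, 123]), (227, [33, 34, 124]), (228, [31, 33, 115]), (229, [29, 31, 97]), (230, [34, 34, 98]), (2
[... 374 characters left out ...]
5]), (249, [97, 96, 95]), (250, [97, 95, 95]), (251, [99, 97, 97]), (252, [99, 97, 97]), (253, [102, 101, 101]), (254, [103, 102, 101]), (255, [106, 104, 103]), (256, [107, 107, 106]), (257, [109, 107, 107]), (258, [107, 105, 106]), (259, [108, 106, 106]), (260, [109, 106, 106]), (261, [110, 108, 107]), (262, [111, 110, 109]), (263, [114, 112, 112]), (264, [124, 123, 122]), (265, [140, 141, 140]), (266, [152, 151, 151]), (267, [158, 156, 155]), (268, [158, 158, 159]), (269, [164, 163, 163]), (270, [168, 167, 167]), (271, [168, 167, 168]), (272, [162, 160, 161]), (273, [139, 137, 137]), (274, [114, 114, 113])]
t 9.05 r 20.36 ang 151.5 tipz 46.76 F [ 1.34 -1.26  2.15] tq [-0.119 -0.27   0.02 ]
```

View pics/ab.png

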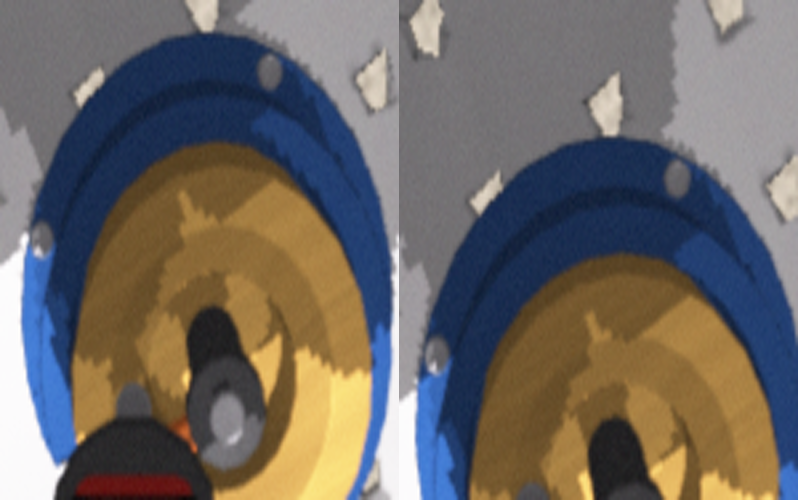

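In the right half, with the tool pressed, the collar's side wall above the rim is visibly shorter than in the left half. The side view also confirms the tip length, with the tip at row about 264 against 264.3 predicted. So the sink is about 6 mm, and I'm starting the turn.

Request:
{"api": "send_rows", "payload": {
  "motion": [
    [[0,0,0],[-2.5,0.2,0],10],
    [[0,0,0],[-2.5,0.5,0],10],
    [[0,0,0],[-2.4,0.8,0],10],
    [[0,0,0],[-2.3,1.1,0],10],
    [[0,0,0],[-2.1,1.4,0],10]
  ]
}}

```text
clock: 9.55
ee_pos: [0.4578, -0.0577, 0.1252]
tool_rot: [-0.0, 0.86, 0.51, -0.0]
ft_force: [1.9, 2.6, 2.3]
opening: 0.224
gripper_force: 59.4
```

```bash
python3 -c "
from circ import *
report()"
```

```text
t 9.55 r 20.56 ang 187.0 tipz 46.63 F [1.88 2.56 2.27] tq [ 0.693 -0.387 -0.016]
```

Request:
{"api": "send_rows", "payload": {
  "motion": [
    [[0,0,0],[-1.9,1.6,0],10],
    [[0,0,0],[-1.7,1.8,0],10],
    [[0,0,0],[-1.5,2.0,0],10],
    [[0,0,0],[-1.2,2.2,0],10],
    [[0,0,0],[-0.9,2.3,0],10]
  ]
}}

```text
clock: 10.05
ee_pos: [0.4628, -0.0689, 0.1251]
tool_rot: [-0.0, 0.86, 0.51, -0.0]
ft_force: [0.1, 3.4, 1.3]
opening: 0.226
gripper_force: 59.3
```

Request:
{"api": "send_rows", "payload": {
  "motion": [
    [[0,0,0],[-0.6,2.4,0],10],
    [[0,0,0],[-0.3,2.5,0],10],
    [[0,0,0],[0,2.5,0],10],
    [[0,0,0],[0.3,2.5,0],10],
    [[0,0,0],[0.6,2.4,0],10]
  ]
}}

```text
clock: 10.55
ee_pos: [0.4739, -0.0748, 0.1251]
tool_rot: [-0.0, 0.86, 0.51, -0.0]
ft_force: [-2.7, 2.6, 1.5]
opening: 0.228
gripper_force: 59.3
```

```bash
python3 -c "
from circ import *
report()"
```

```text
t 10.55 r 20.08 ang 257.6 tipz 46.55 F [-2.66  2.57  1.55] tq [ 0.586  0.534 -0.031]
```

```bash
python3 - <<'E'
from sink import *
report()
n=grab_frame("wrist"); np.savez("w8.npz",**{k:np.array(v) for k,v in n.items()})
d=np.array([np.cos(np.radians(Y)),np.sin(np.radians(Y))])
for nm in ("w6","w7","w8"):
    f=dict(np.load(nm+".npz")); im=f["pixels"].astype(np.float32)
    # radial profile (mm on plane z=.056) averaged over +-12 deg around x_tool
    rr=np.arange(28,48,.5)/1000; acc=[]
    for a in np.radians(np.arange(0,16,1)+Y):
        P=np.c_[C[0]+rr*np.cos(a),C[1]+rr*np.sin(a),np.full(len(rr),.056)]
        u=proj(f,P).astype(np.float32)
        acc.append(cv2.remap(im,u[:,0].reshape(1,-1),u[:,1].reshape(1,-1),cv2.INTER_LINEAR)[0])
    m=np.mean(acc,0); print(nm,[(x*1000,int(v[0]),int(v[2])) for x,v in zip(rr.round(4),m)])
    for s in (0,.003,.006,.009):
        # apparent radius on plane .056 of face edge at sink s and of rim edge
        pass
    o=f["T"][:3,3]
    def app(r,z):
        p=np.r_[C+r*d,z]; q=o+(p-o)*(.056-o[2])/(p[2]-o[2]); return round(float((q[:2]-C)@d*1000),2)
    print([app(.035,.056-s) for s in (0,.003,.006,.009,.012)],"wall@40",app(.035,.040),"rim out",app(.044,.040))
E
```

```text
t 10.55 r 20.08 ang 257.6 tipz 46.55 F [-2.66  2.57  1.55] tq [ 0.586  0.534 -0.031]
w6 [(np.float64(28.0), 130, 52), (np.float64(28.5), 125, 49), (np.float64(29.0), 121, 48), (np.float64(29.5), 119, 47), (np.float64(30.0), 118, 47), (np.float64(30.5), 118, 47), (np.float64(31.0), 118, 47), (np.float64(31.5), 116, 46), (np.float64(32.0), 116, 46), (np.float64(32.5), 118, 46), (np.float64(33.0), 118, 47), (np.float64(33.5), 116, 45), (np.float64(34.0), 108, 42), (np.float64(34.5), 97, 38), (np.float64(35.0), 90, 36), (np.float64(35.5), 88, 35), (np.float64(36.0), 89, 35), (np.float64(36.5), 89, 35), (np.float64(37.0), 88, 36), (np.float64(37.5), 81, 41), (np.float64(38.0), 58, 56), (np.float64(38.5), 36, 70), (np.float64(39.0), 26, 76), (np.float64(39.5), 25, 79), (np.float64(40.0), 25, 79), (np.float64(40.5), 25, 78), (np.float64(41.0), 25, 79), (np.float64(41.5), 25, 80), (np.float64(42.0), 24, 79), (np.float64(42.5), 25, 80), (np.float64(43.0), 26, 82), (np.float64(43.5), 26, 82), (np.float64(44.0), 25, 81), (np.float64(44.5), 24, 77), (np.float64(45.0), 21, 68), (np.float64(45.5),
[... 1881 characters left out ...]
loat64(36.5), 27, 71), (np.float64(37.0), 23, 74), (np.float64(37.5), 24, 77), (np.float64(38.0), 24, 78), (np.float64(38.5), 25, 79), (np.float64(39.0), 24, 79), (np.float64(39.5), 24, 79), (np.float64(40.0), 24, 79), (np.float64(40.5), 25, 80), (np.float64(41.0), 25, 80), (np.float64(41.5), 24, 80), (np.float64(42.0), 24, 81), (np.float64(42.5), 25, 81), (np.float64(43.0), 24, 78), (np.float64(43.5), 23, 73), (np.float64(44.0), 24, 78), (np.float64(44.5), 24, 80), (np.float64(45.0), 24, 81), (np.float64(45.5), 25, 81), (np.float64(46.0), 25, 81), (np.float64(46.5), 25, 81), (np.float64(47.0), 26, 82), (np.float64(47.5), 25, 82)]
[35.0, 35.14, 35.27, 35.4, 35.53] wall@40 35.69 rim out 44.06
```

Vision gives about 6.5 mm of sink at the start of the turn, which agrees with the geometry. Continuing.

Request:
{"api": "send_rows", "payload": {
  "motion": [
    [[0,0,0],[0.9,2.3,-0.1],10],
    [[0,0,0],[1.2,2.2,-0.1],10],
    [[0,0,0],[1.5,2.0,-0.1],10],
    [[0,0,0],[1.7,1.8,0],10],
    [[0,0,0],[1.9,1.6,0],10]
  ]
}}

```text
clock: 11.1
ee_pos: [0.4862, -0.0732, 0.1256]
tool_rot: [0.0, 0.86, 0.51, -0.0]
ft_force: [-2.3, 1.2, 1.8]
opening: 0.228
gripper_force: 59.3
```

Request:
{"api": "send_rows", "payload": {
  "motion": [
    [[0,0,0],[2.1,1.3,0],10],
    [[0,0,0],[2.3,1.1,0],10],
    [[0,0,0],[2.4,0.8,0],10],
    [[0,0,0],[2.5,0.5,0],10],
    [[0,0,0],[2.5,0.1,0],10]
  ]
}}

```text
clock: 11.6
ee_pos: [0.4955, -0.0647, 0.1257]
tool_rot: [0.0, 0.86, 0.51, 0.0]
ft_force: [-2.3, -0.8, 2.0]
opening: 0.229
gripper_force: 59.4
```

```bash
python3 -c "
from circ import *
report()"
```

```text
t 11.6 r 19.69 ang 331.3 tipz 47.06 F [-2.31 -0.78  1.97] tq [-0.335  0.6    0.007]
```

Request:
{"api": "send_rows", "payload": {
  "motion": [
    [[0,0,0],[2.5,-0.2,0],10],
    [[0,0,0],[2.5,-0.5,0],10],
    [[0,0,0],[2.4,-0.8,0],10],
    [[0,0,0],[2.3,-1.1,0],10],
    [[0,0,0],[2.1,-1.4,0],10]
  ]
}}

```text
clock: 12.1
ee_pos: [0.4976, -0.0523, 0.1257]
tool_rot: [0.0, 0.86, 0.51, 0.0]
ft_force: [-0.8, -3.3, 1.6]
opening: 0.225
gripper_force: 59.4
```

Request:
{"api": "send_rows", "payload": {
  "motion": [
    [[0,0,0],[1.9,-1.6,0],10],
    [[0,0,0],[1.7,-1.8,0],10],
    [[0,0,0],[1.5,-2.0,0],10],
    [[0,0,0],[1.2,-2.2,0],10],
    [[0,0,0],[0.9,-2.3,0],10]
  ]
}}

```text
clock: 12.6
ee_pos: [0.4924, -0.0412, 0.1258]
tool_rot: [0.0, 0.86, 0.51, 0.0]
ft_force: [0.4, -2.9, 1.9]
opening: 0.223
gripper_force: 59.4
```

```bash
python3 -c "
from circ import *
report()"
```

```text
t 12.6 r 19.92 ang 44.7 tipz 47.16 F [ 0.36 -2.95  1.89] tq [-0.742 -0.142  0.004]
```

Request:
{"api": "send_rows", "payload": {
  "motion": [
    [[0,0,0],[0.6,-2.4,0.1],10],
    [[0,0,0],[0.3,-2.5,0.1],10],
    [[0,0,0],[0,-2.5,0],10],
    [[0,0,0],[-0.3,-2.5,0],10],
    [[0,0,0],[-0.6,-2.4,0],10]
  ]
}}

```text
clock: 13.1
ee_pos: [0.4815, -0.0352, 0.1255]
tool_rot: [0.0, 0.86, 0.51, 0.0]
ft_force: [2.1, -3.2, 2.4]
opening: 0.229
gripper_force: 59.4
```

Request:
{"api": "send_rows", "payload": {
  "motion": [
    [[0,0,0],[-0.9,-2.3,0],10],
    [[0,0,0],[-1.2,-2.2,0],10],
    [[0,0,0],[-1.5,-2.0,0],10],
    [[0,0,0],[-1.7,-1.8,0],10],
    [[0,0,0],[-1.9,-1.6,0],10]
  ]
}}

```text
clock: 13.6
ee_pos: [0.4691, -0.0368, 0.1254]
tool_rot: [0.0, 0.86, 0.51, 0.0]
ft_force: [3.1, -0.9, 2.2]
opening: 0.223
gripper_force: 59.4
```

```bash
python3 - <<'E'
from circ import *
report()
for x in rows(117,154.3,5): print(x)
E
```

```text
t 13.6 r 20.51 ang 116.4 tipz 46.85 F [ 3.06 -0.88  2.16] tq [-0.139 -0.886 -0.068]
[-2.2 -1.3]
[-2.4 -1. ]
[-2.5 -0.7]
[-2.6 -0.4]
[-2.6 -0. ]
```

Request:
{"api": "send_rows", "payload": {
  "motion": [
    [[0,0,0],[-2.1,-1.3,0],10],
    [[0,0,0],[-2.3,-1.1,0],10],
    [[0,0,0],[-2.4,-0.8,0],10],
    [[0,0,0],[-2.5,-0.5,0],10],
    [[0,0,0],[-2.5,-0.1,0],10]
  ]
}}

```text
clock: 14.1
ee_pos: [0.4598, -0.0454, 0.1253]
tool_rot: [-0.0, 0.86, 0.51, -0.0]
ft_force: [2.3, 2.1, 2.4]
opening: 0.225
gripper_force: 59.5
```

```bash
python3 - <<'E'
from circ import *
f=grab_frame("wrist");report();save(f,"w9.png",(300,200,400,275),8)
u=proj(f,[np.r_[C,.0645],[C[0]-.027,C[1]+.0007,.0675],[C[0]-.0409,C[1]+.001,.04]]);print(u)
for z in (.0675,):
  hsv=cv2.cvtColor(f["pixels"],cv2.COLOR_RGB2HSV);h,s,v=[hsv[...,i] for i in range(3)]
  m=((h<10)|(h>175))&(s>150)&(v>90); m[:, :300]=0;m[:,400:]=0;m[:200]=0;m[275:]=0
  ys,xs=np.nonzero(m);print(len(xs),xs.min() if len(xs) else 0,ys.max() if len(xs) else 0)
g=grab_frame("scene");np.savez("sc9.npz",**{k:np.array(v) for k,v in g.items()})
print(proj(g,[np.r_[C,.0675]]))
E
```

```text
t 14.15 r 20.85 ang 152.9 tipz 46.69 F [1.92 0.41 2.1 ] tq [-0.055 -0.425 -0.   ]
[[358.05823778 252.66258658]
 [315.11855573 275.32564319]
 [296.30881838 269.35964448]]
292 300 274
[[271.29220858 250.74254241]]
```

View pics/w9.png

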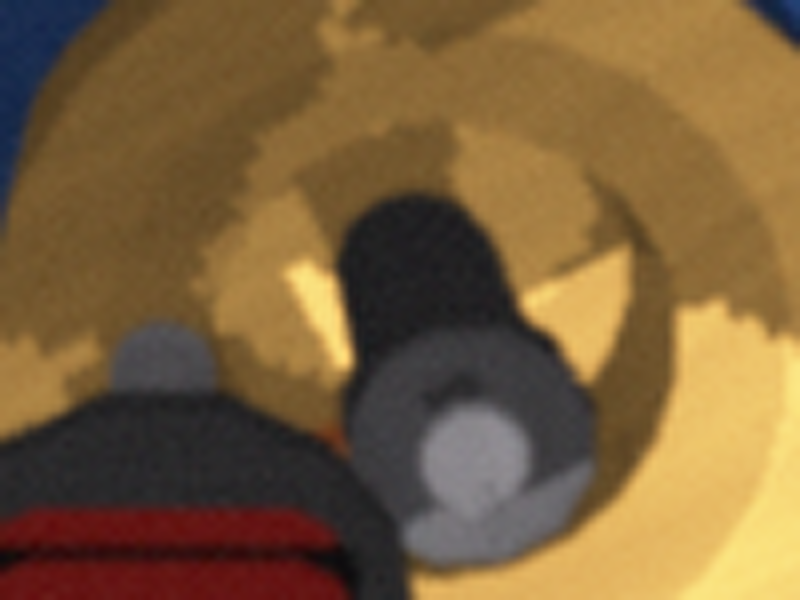

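Only a sliver of the orange pointer shows, at about (341,254) between the tool's collar and the hub, so I'll compare it numerically with the start frame.

```bash
python3 - <<'E'
from circ import *
n=grab_frame("wrist"); np.savez("w9.npz",**{k:np.array(v) for k,v in n.items()})
for nm in ("w7","w9"):
    f=dict(np.load(nm+".npz"));im=f["pixels"].astype(int)
    hsv=cv2.cvtColor(f["pixels"],cv2.COLOR_RGB2HSV).astype(int)
    c=proj(f,[np.r_[C,.0675]])[0]
    m=(hsv[...,0]<13)&(hsv[...,1]>170)&(im[...,0]>110)&(im[...,1]>45)
    x0,y0=int(c[0])-30,int(c[1])-12; k=m[y0:y0+30,x0:x0+40]; ys,xs=np.nonzero(k); print(nm,c,"orange px",sorted(zip((xs+x0).tolist(),(ys+y0).tolist())))
    for ph in (160,166,170,174,178,182):
        a=np.radians(ph);d=np.array([np.cos(a),np.sin(a)]);nn=np.array([d[1],-d[0]]) # cw side
        print(ph,proj(f,[np.r_[C+r*d+.0025*nn,.0675] for r in (.0095,.013,.018)]).round(1).tolist())
# scene cam: orange/ occlusion
g=dict(np.load("sc9.npz"));im=g["pixels"].astype(int)
hsv=cv2.cvtColor(g["pixels"],cv2.COLOR_RGB2HSV).astype(int)
m=(hsv[...,0]<13)&(hsv[...,1]>150)&(im[...,0]>70);k=m[235:275,245:300];ys,xs=np.nonzero(k);print(len(xs),list(zip(xs+245,ys+235))[:20])
E
```

```text
w7 [357.53558397 254.45207474] orange px []
160 [[339.9, 252.7], [333.6, 253.6], [324.6, 254.9]]
166 [[339.7, 254.4], [333.6, 256.0], [324.8, 258.2]]
170 [[339.8, 255.6], [333.8, 257.6], [325.2, 260.3]]
174 [[339.9, 256.8], [334.0, 259.1], [325.7, 262.4]]
178 [[340.1, 258.0], [334.4, 260.7], [326.3, 264.5]]
182 [[340.4, 259.1], [334.9, 262.2], [327.1, 266.5]]
w9 [358.61204538 253.51750166] orange px [(341, 253), (342, 255)]
160 [[340.9, 251.7], [334.6, 252.6], [325.7, 254.0]]
166 [[340.8, 253.5], [334.6, 255.0], [325.9, 257.2]]
170 [[340.8, 254.7], [334.8, 256.6], [326.2, 259.4]]
174 [[340.9, 255.9], [335.1, 258.2], [326.7, 261.5]]
178 [[341.1, 257.0], [335.4, 259.7], [327.4, 263.6]]
182 [[341.4, 258.2], [335.9, 261.2], [328.2, 265.6]]
32 [(np.int64(263), np.int64(236)), (np.int64(264), np.int64(236)), (np.int64(265), np.int64(236)), (np.int64(258), np.int64(237)), (np.int64(259), np.int64(237)), (np.int64(260), np.int64(237)), (np.int64(261), np.int64(237)), (np.int64(262), np.int64(237)), (np.int64(263), np.int64(237)), (np.int64(264), np.int64(237)), (np.int64(265), np.int64(237)), (np.int64(259), np.int64(238)), (np.int64(260), np.int64(238)), (np.int64(261), np.int64(238)), (np.int64(262), np.int64(238)), (np.int64(263), np.int64(238)), (np.int64(264), np.int64(238)), (np.int64(264), np.int64(252)), (np.int64(265), np.int64(252)), (np.int64(266), np.int64(252))]
```

Request:
{"api": "send_rows", "payload": {
  "motion": [
    [[0,0,0],[-1.1,0,-0.1],10],
    [[0,0,0],[-1.0,0.1,-0.1],10],
    [[0,0,0],[-0.8,0.1,-0.1],10],
    [[0,0,0],[-0.4,0.1,0],10],
    [[0,0,0],[0,0,0],10]
  ]
}}

```text
clock: 14.75
ee_pos: [0.4587, -0.0485, 0.1256]
tool_rot: [-0.0, 0.86, 0.51, -0.0]
ft_force: [1.8, 1.2, 2.1]
opening: 0.226
gripper_force: 59.4
```

```bash
python3 - <<'E'
from circ import *
f=grab_frame("wrist");report();im=f["pixels"].astype(int)
hsv=cv2.cvtColor(f["pixels"],cv2.COLOR_RGB2HSV).astype(int)
c=proj(f,[np.r_[C,.0675]])[0];x0,y0=int(c[0])-30,int(c[1])-20
m=((hsv[...,0]<13)&(hsv[...,1]>150)&(im[...,0]>90)&(im[...,1]>35))[y0:y0+60,x0:x0+60]
ys,xs=np.nonzero(m);print(c,[(x,y) for x,y in zip((xs+x0).tolist(),(ys+y0).tolist())])
for z in (.0675,):
  for ph in (170,174,178,182):
    a=np.radians(ph);d=np.array([np.cos(a),np.sin(a)]);nn=np.array([-d[1],d[0]])
    print(ph,proj(f,[np.r_[C+r*d+.0025*nn,z] for r in (.0095,.018,.027)]).round(1).tolist())
E
```

```text
t 14.8 r 20.66 ang 161.1 tipz 47.04 F [1.39 0.74 1.82] tq [ 0.263 -0.447  0.017]
[357.75521782 248.37274513] [(340, 250), (341, 250), (339, 251), (340, 251), (341, 251), (337, 252), (338, 252), (339, 252), (340, 252), (341, 252), (342, 252), (338, 253), (339, 253), (340, 253), (341, 253), (342, 253), (339, 254), (340, 254), (341, 254), (342, 254), (341, 255), (342, 255), (342, 256), (343, 256), (342, 257), (343, 257), (344, 257), (343, 258), (344, 258), (344, 259)]
170 [[342.7, 257.7], [328.1, 262.4], [312.8, 267.3]]
174 [[343.4, 258.7], [329.2, 264.3], [314.3, 270.2]]
178 [[344.2, 259.6], [330.4, 266.1], [316.0, 272.9]]
182 [[345.0, 260.5], [331.8, 267.8], [317.9, 275.6]]
```

The pointer is at about 178° against the mark at 178.5°, so I'll nudge slightly, back off a hair and lift.

Request:
{"api": "send_rows", "payload": {
  "motion": [
    [[0,0,0],[-0.4,0.1,0],10],
    [[0,0,0],[0,0,0],10],
    [[0,0,0],[1.5,-0.3,0],10],
    [[0,0,0],[0,0,-4],10],
    [[0,0,0],[0,0,-10],10]
  ]
}}

```text
clock: 15.3
ee_pos: [0.4578, -0.0471, 0.1391]
tool_rot: [-0.001, 0.86, 0.51, -0.001]
ft_force: [-0.0, -0.2, -1.3]
opening: 0.225
gripper_force: 59.0
```

Request:
{"api": "send_rows", "payload": {
  "motion": [
    [[0,0,0],[0,0,-15],10],
    [[0,0,0],[0,0,-20],10],
    [[0,0,0],[0,0,-10],10],
    [[0,0,0],[0,0,0],10],
    [[0,0,0],[-16,0,0],10]
  ]
}}

```text
clock: 15.8
ee_pos: [0.4515, -0.0607, 0.1845]
tool_rot: [-0.0, 0.86, 0.51, 0.0]
ft_force: [-0.6, -0.3, -0.7]
opening: 0.223
gripper_force: 59.0
```

Request:
{"api": "send_rows", "payload": {
  "motion": [
    [[0,0,0],[-25,0,0],10],
    [[0,0,0],[-12,0,0],10],
    [[0,0,0],[0,0,0],10],
    [[0,0,0],[0,0,0],10],
    [[0,0,0],[0,0,0],10]
  ]
}}

```text
clock: 16.3
ee_pos: [0.434, -0.0934, 0.1845]
tool_rot: [-0.0, 0.86, 0.51, 0.0]
ft_force: [-0.4, 0.1, -0.6]
opening: 0.228
gripper_force: 59.0
```

```bash
python3 - <<'E'
from circ import *
f=grab_frame("wrist");s=get_state();print(s["clock"],s["ee_pos"].round(4),s["tool_rot"].round(4),s["ft_force"].round(2))
c=proj(f,[np.r_[C,.056]])[0].astype(int);print(c)
b=(c[0]-100,c[1]-75,c[0]+100,c[1]+75);b=(max(b[0],0),max(b[1],0),b[2],b[3]);print(b)
save(f,"w10.png",b,4)
print(go([.5560,-.2360,s["ee_pos"][2]],s))
im=f["pixels"].astype(int);hsv=cv2.cvtColor(f["pixels"],cv2.COLOR_RGB2HSV).astype(int)
m=(hsv[...,0]<10)&(hsv[...,1]>150)&(im[...,0]>90);m2=np.zeros_like(m);m2[c[1]-40:c[1]+45,c[0]-60:c[0]+30]=1
ys,xs=np.nonzero(m&m2);P=np.array([onz(f,(x,y),.0675)[:2] for x,y in zip(xs,ys)]) if len(xs) else np.zeros((1,2))
print(len(xs),[(np.degrees(np.arctan2(*(p-C)[::-1]))).round(1) for p in [P.mean(0)]],np.hypot(*(P-C).T).max())
E
```

```text
16.35 [ 0.434  -0.0933  0.1846] [-1.000e-04  8.602e-01  5.100e-01  0.000e+00] [ 0.84 -0.49 -0.36]
[350 148]
(np.int64(250), np.int64(73), np.int64(450), np.int64(223))
[-66.6 175.5  -0. ]
5 [np.float64(-178.7)] 0.01620938105072197
```

View pics/w10.png

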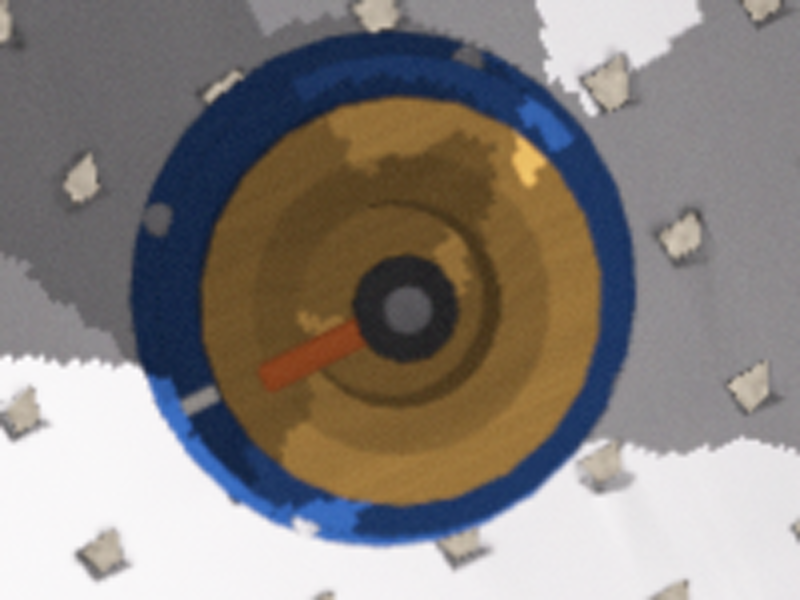

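The pointer, from the hub at (405,308) to its end at (265,380), lies over the white mark at (201,400), and the collar is up again. I'm returning the tool to the stand.

Request:
{"api": "send_rows", "payload": {
  "motion": [
    [[0,0,0],[-13,35,0],10],
    [[0,0,0],[-13,35,0],10],
    [[0,0,0],[-13,35,0],10],
    [[0,0,0],[-13,35,0],10],
    [[0,0,0],[-14,35.5,0],10]
  ]
}}

```text
clock: 16.85
ee_pos: [0.5573, -0.2364, 0.1845]
tool_rot: [-0.0, 0.86, 0.51, 0.0]
ft_force: [0.1, 0.2, -1.2]
opening: 0.228
gripper_force: 59.0
```

Request:
{"api": "send_rows", "payload": {
  "motion": [
    [[0,0,0],[0,0,0],10],
    [[0,0,0],[0,0,0],10],
    [[0,0,0],[0,0,0],10],
    [[0,0,0],[0,0,0],10],
    [[0,0,0],[0,0,0],10]
  ]
}}

```text
clock: 17.35
ee_pos: [0.5558, -0.2353, 0.1852]
tool_rot: [0.0, 0.86, 0.51, 0.0]
ft_force: [0.1, 0.2, -1.2]
opening: 0.226
gripper_force: 59.2
```

```bash
python3 - <<'E'
from h import *
f=grab_frame("wrist");s=get_state();print(s["clock"],s["ee_pos"].round(4),s["tool_rot"].round(4),s["ft_force"].round(2))
g=f["pixels"].mean(2); u=proj(f,[[.556,-.236,.062]])[0].astype(int)
sub=(g<75).astype(np.uint8)[u[1]-22:u[1]+14,u[0]-25:u[0]+25]
n,l,st,c=cv2.connectedComponentsWithStats(sub)
for a,b in zip(st[1:],c[1:]):
    if a[4]>40: print(a,b+[u[0]-25,u[1]-22],onz(f,b+[u[0]-25,u[1]-22],.062).round(4))
print(u,place_of("wrist","deburr_tool")[0]["point"]*np.array([480,640]),onz(f,(321,228),.062))
for r in place_of("wrist","stand")[:3]: print(r["conf"],onz(f,(r["point"][1]*640,r["point"][0]*480),0).round(4))
print(go([.5563,-.2357,.0856]))
E
```

```text
17.4 [ 0.5558 -0.2355  0.1852] [2.000e-04 8.601e-01 5.100e-01 1.000e-04] [-0.13  0.93 -1.38]
[ 15  12  22  22 394] [321.46954315 226.2106599 ] [ 0.5563 -0.2356  0.062 ]
[321 226] [280.896 219.712] [ 0.55532381 -0.23663816  0.062     ]
0.9 [ 0.3521 -0.205  -0.    ]
0.84 [ 0.5586 -0.2391  0.    ]
[ 0.3  0.3 99.5]
```

Request:
{"api": "send_rows", "payload": {
  "motion": [
    [[0,0,0],[0.5,0.3,15],10],
    [[0,0,0],[0,0,25],10],
    [[0,0,0],[0,0,25],10],
    [[0,0,0],[0,0,20],10],
    [[0,0,0],[0,0,10],10]
  ]
}}

```text
clock: 18.0
ee_pos: [0.5555, -0.2352, 0.0879]
tool_rot: [-0.001, 0.86, 0.51, -0.001]
ft_force: [0.5, -0.6, -1.1]
opening: 0.229
gripper_force: 59.3
```

Request:
{"api": "send_rows", "payload": {
  "motion": [
    [[0,0,0],[0,0,3],10],
    [[0,0,0],[0,0,1.5],10],
    [[0,0,0],[0,0,0],10],
    [[0,0,0],[0,0,0],10],
    [[0,0,0],[0,0,0],10]
  ]
}}

```text
clock: 18.5
ee_pos: [0.5568, -0.236, 0.086]
tool_rot: [0.001, 0.86, 0.51, 0.0]
ft_force: [0.3, -0.1, -1.1]
opening: 0.224
gripper_force: 59.3
```

Request:
{"api": "send_rows", "payload": {
  "motion": [
    [[0,0,0],[0,0,0.6],10],
    [[0,0,0],[0,0,0],10],
    [[0,0,0],[0,0,0],30],
    [[0,0,0],[0,0,0],60],
    [[0,0,0],[0,0,0],85]
  ]
}}

```text
clock: 19.0
ee_pos: [0.5564, -0.2358, 0.0844]
tool_rot: [-0.0, 0.86, 0.51, -0.0]
ft_force: [0.0, 0.3, 1.1]
opening: 0.68
gripper_force: 0.0
```

Request:
{"api": "send_rows", "payload": {
  "motion": [
    [[0,0,0],[0,0,0],85],
    [[0,0,0],[0,0,0],85],
    [[0,0,0],[0,0,0],85],
    [[0,0,0],[0,0,-5],85],
    [[0,0,0],[0,0,-15],85]
  ]
}}

```text
clock: 19.5
ee_pos: [0.5556, -0.2353, 0.1037]
tool_rot: [-0.001, 0.86, 0.51, -0.001]
ft_force: [0.1, 0.6, -0.0]
opening: 0.998
gripper_force: 0.0
```

Request:
{"api": "send_rows", "payload": {
  "motion": [
    [[0,0,0],[0,0,-30],85],
    [[0,0,0],[0,0,-40],85],
    [[0,0,0],[0,0,-40],85],
    [[0,0,0],[0,0,-30],85],
    [[0,0,0],[0,0,0],85]
  ]
}}

```text
clock: 20.0
ee_pos: [0.5583, -0.2368, 0.2504]
tool_rot: [0.004, 0.86, 0.51, 0.002]
ft_force: [1.0, -0.4, 0.9]
opening: 0.993
gripper_force: 0.0
```

```bash
python3 - <<'E'
from h import *
f=grab_frame("wrist");s=get_state();print(s["clock"],s["ee_pos"].round(4),s["opening"],s["ft_force"].round(2))
u=proj(f,[[.556,-.236,.133]])[0].astype(int); print(u,toppose(f,.133,(u[0]-40,u[1]-40,u[0]+40,u[1]+40)))
g=grab_frame("side");im=g["pixels"].astype(int)
red=((im[...,0]>110)&(im[...,1]<60)&(im[...,2]<60)).astype(np.uint8)
n,l,st,c=cv2.connectedComponentsWithStats(red);print([x.tolist() for x in st[1:] if x[4]>60])
E
```

```text
20.05 [ 0.5573 -0.2362  0.2474] 0.9990110159159413 [-0.2  -0.04 -0.22]
[315 228] (592, ((555.855224609375, -236.77325439453125), (16.65374755859375, 16.97914695739746), 61.1466064453125))
[[369, 218, 7, 29, 145], [264, 243, 18, 9, 121], [265, 255, 17, 32, 405], [328, 257, 10, 23, 205]]
```

The tool stands upright in its original pose (555.9, −236.8 mm, yaw 61°) and its top row is unchanged.

```bash
python3 -c "
from workcell import *
print(job_done())"
```

```text
the job is handed in; nothing more can be done
None
```

I ran the deburring tool one full turn, with the pointer back at the white mark and the collar sunk about 6–7 mm by the tool height. The tool is upright in its stand again, and the job was handed in at about 20 s.

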